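# Knock a stuck stamping die out of its shoe

## Task

The stamping die is stuck in the pocket under the aluminium die shoe. Take the drift out of its wooden stand and push the die out from behind, down through the hole in the top of the shoe, so that it drops into the tray below; then put the drift back upright in its stand, collar down on the wood. Leave the brown dye bottle, the thread spool and the red tin where they are.

Things in the scene. Friction and masses are not known exactly. Their poses are not given: they have to be found in the camera images.
- shoe: die shoe, fixed: aluminium bridge, 76 x 160 mm (x, y), 100 mm high; between its two 14 mm side walls (at y = -73 and +73 mm) a 56 mm high opening runs along x. Origin: centre of its footprint at bench height, z up. The pocket below, 45.4 x 71.4 mm, goes from z = 56 to 80 mm; above its middle a round hole pierces the 20 mm thick top. Two spring balls in the pocket's end walls grip the die
- knockout_hole (a point): centre of the hole's mouth in the flat top of the shoe, 100 mm above the bench; the hole is 25 mm in diameter and vertical
- die: dark steel die, 44 x 70 x 30 mm, about 0.2 kg, plain block with a lighter nose below; origin: centre of its underside. Stuck at first: top 20 mm below the top of the shoe, lowest 6 mm showing beneath. It gives way to about 8 to 16 N straight down at its middle, drags stiffly for 15 to 20 mm, then drops; with its top pushed 45 mm below the top of the shoe it is free
- tray: black parts tray, 190 x 118 x 11 mm (x, y, z), loose on the bench in the opening of the shoe, sticking out in front and behind; origin: centre of its underside, axes as the shoe's
- drift: push-out tool, 0.22 kg, round, 132 mm long: steel shaft 12 mm in diameter, 60 mm long; collar 36 mm in diameter, 6 mm thick; dark wooden handle 24 mm in diameter, 66 mm long. Origin: centre of the shaft's tip; z points to the handle. At first upright in the stand, collar on the wood, tip 10 mm above the bench, handle from 76 to 142 mm. Collar down on the shoe, its tip clears a die in the tray
- stand_hole (a point): centre of the hole's mouth in the top of the drift's stand, a fixed wooden block 70 x 70 mm and 70 mm high; the hole is 19 mm in diameter, vertical, and goes down to the bench
- dye_bottle: bystander: brown dye bottle, 34 mm in diameter, 78 mm high, standing; origin: centre of its underside
- thread_spool: bystander: grey thread spool, 32 mm in diameter, 42 mm high, standing; origin: centre of its underside
- tin: bystander: round red tin, 56 mm in diameter, 35 mm high; origin: centre of its underside
Not all that is in view belongs to the job. Leave any blue, green or turquoise look-alike of the drift alone.

How it is judged:
On the way, in this order (a step that is already met when the one before it is completed fails the run):
1. the drift, through the hole in the top of the shoe, presses on the die (contact force between drift and die above 1 N and z of drift in the frame of shoe below 0.085 m and horizontal distance between drift and knockout_hole below 0.01 m), for 0.02 s.
2. the die is out of the pocket and lies in the tray (x of die in the frame of tray between -0.09 and 0.09 m and y of die in the frame of tray between -0.055 and 0.055 m and z of die in the frame of tray below 0.02 m and linear speed of die below 0.02 m/s), for 0.2 s.
At the end, for the whole second after the job is handed in: the die lies at rest in the tray (its origin less than 90 mm from the tray's middle lengthwise, 55 mm across, and less than 20 mm above the tray's underside); the drift stands still in its stand, shaft in the hole, upright within 0.08 rad, its collar on the wood within 4 mm (all of step 2 and horizontal distance between drift and stand_hole below 0.01 m and height (world z) of drift below 0.014 m and angle between drift's own z axis and vertical below 0.08 rad and linear speed of drift below 0.02 m/s); the robot touches nothing.
It fails at once if the brown dye bottle is shifted by more than 30 mm (distance of dye_bottle from where it was at the start of the episode above 0.03 m).
It fails at once if the thread spool is shifted by more than 30 mm (distance of thread_spool from where it was at the start of the episode above 0.03 m).
It fails at once if the red tin is shifted by more than 30 mm (distance of tin from where it was at the start of the episode above 0.03 m).
It also fails if it takes over 48 s, if anything falls off the work surface, if the arm or the gripper's body presses on something with over 40 N, if the wrist force passes 120 N, or if a joint passes its speed limit or range.

## Robot

A 6-joint arm with a two-finger parallel gripper is mounted at the origin on a cart in front of the work surface, level with it; the furniture and walls round the work are solid. World frame = base frame: x ahead of the robot, y to its left, z up, the work surface at z = 0. Lengths are in m, angles in rad, forces in N, time in s.
With the tool pointing down it reaches from about 0.275 to 0.875 m from the base axis. Payload 12.5 kg.
Tool frame: the origin (TCP) lies at the very end of the fingers, on their centre line; the grasp point (between the pads) lies 19 mm behind it; x points along the fingers, y is the direction in which the jaws open and shut, and the axes are right-handed (so a half turn about x gives the same grasp; the last joint's range is limited). The gripper opens to 85 mm and grips with 20 to 120 N. Pads are 22 mm wide; open, the fingers measure 114 mm over their backs; the gripper's body (76 mm by 85 mm) begins 54 mm behind the grasp point. The pads swing forward as they close: fully open they stand 13 mm farther back than shut.
Start: joints at [1.206, 0.351, 1.652, -0, 1.139, -0.085], TCP at [0.152, 0.529, 0.231] pointing down, gripper open.
Joint ranges: [-2.75, 2.75], [-0.79, 2.1], [0.01, 2.65], [-1.57, 4.71], [0.07, 3.14], [-2.87, 2.87]. Speed limits (rad/s): [2.22, 2.22, 2.79, 3.14, 3.14, 3.14].

## Interface

Orientations are given as a 3x3 rotation matrix whose columns are the frame's x, y, z axes.
In Python, from bench import manip gives the robot as it stands. Calls block until the motion is done:
- manip.move_ptp(position, orientation): joint-space move of the TCP to a pose.
- manip.move_l(position, attitude=None, max_speed=0.15): straight line of the TCP; attitude=None keeps the orientation; max_speed is the mean speed in m/s.
- manip.move_j(angles): joint-space move.
- manip.set_gripper(opening, effort=None): opening from 0.0 (shut) to 1.0 (fully open); effort is the grip in N (None keeps the last); returns when the fingers have stopped.
- manip.dwell(seconds).
- manip.inverse_kinematics(position, orientation): joint angles nearest the present ones, or None.
- manip.grab_frame(name): name is "side" or "top" or "wrist"; returns (picture, depth): 384x512x3 uint8, red, green, blue; 384x512 float32, m along the optical axis (not along the pixel's ray), 0 where there is no reading.
- manip.get_calibration(name): a dict with "camera_matrix" (3x3 intrinsics, pixels), "R" (3x3) and "t" (3): a world point X has camera coordinates R X + t. Camera axes: x right, y down, z forward; pixel columns grow to the right and rows downward; lengths in m; the calibration is good to about 2 mm. A picture is of the moment at which its call begins: read the wrist's pose just before it. get_calibration takes no time and is no camera call; for the wrist camera it gives the pose at the moment of the call.
A pose or a line that the arm cannot do raises manip.Unreachable and nothing moves.
- manip.sign_off(): hands the job in, once; it reports no verdict.
Trained networks look in the newest picture that a camera, given by its name, has taken for a name from the list of things; names that differ only in an ending like _2 or _b are one class to them, and where a whole thing is asked for, a point or a joint stands for the part that bears it (a point fixed in the world has none). Each returns a list of dicts, best first, with "confidence" (0 to 1); they miss things now and then, are a little off and sometimes report something else, mostly with a low value. They report only what shows in the picture. A call takes as long as a camera call. They do not tell look-alikes from the thing itself.
- manip.look_for(camera, name): "at" ([x, y, z] in m, in world coordinates, good to about 4 mm: the middle of the surface that is visible of it).
Readings, each from a call of its own:
- manip.current_time(): time.
- manip.current_qpos(): joint angles.
- manip.current_joint_vel(): joint speeds.
- manip.current_joint_torque(): joint torques, N m.
- manip.current_ee_pos(): TCP position.
- manip.current_tcp_rot(): TCP orientation.
- manip.current_force(): force on the tool from outside, world axes, zero at the start.
- manip.current_ft_torque(): the same for the moment, N m.
- manip.current_grip_width(): opening from 0.0 (shut) to 1.0 (fully open).
Only numpy, scipy, OpenCV 4.12 (cv2) and the standard library are available. Lean on these libraries where they do the work, as an engineer would, in place of code of your own. Each camera call takes 0.05 s, during which the arm holds its last target.

## Working session

There is one attempt and no reset: what is moved stays moved. The work goes in short steps, each a Python script; the robot and the scene stay as the last script left them, time stands still between calls to the robot, and variables do not carry over. Pictures are saved under pics/ and viewed, and the job is handed in when it is done.

```bash
ls; mkdir -p pics
cat > h.py <<'E'
import numpy as np, cv2
from bench import manip
def snap(cam,fn):
    c=manip.get_calibration(cam); p,d=manip.grab_frame(cam)
    cv2.imwrite('pics/'+fn+'.png',p[:,:,::-1]); np.savez('pics/'+fn+'.npz',p=p,d=d,K=c['camera_matrix'],R=c['R'],t=c['t'])
    return p,d,c
def world(d,K,R,t):
    v,u=np.mgrid[:d.shape[0],:d.shape[1]]
    K=np.array(K);C=np.stack([(u-K[0,2])/K[0,0]*d,(v-K[1,2])/K[1,1]*d,d],-1)
    return (C-np.array(t))@np.array(R)
E
python3 - <<'E'
from h import *
print(manip.current_time())
for c in ['top','side','wrist']:
    snap(c,c+'0')
    for n in (['drift','shoe','die','tray','dye_bottle','thread_spool','tin','stand_hole','knockout_hole'] if c!='wrist' else []):
        print(c,n,[(np.round(r['at'],3).tolist(),round(r['confidence'],2)) for r in manip.look_for(c,n)][:3])
print(manip.current_time())
E
```

```text
pics
0.0
top drift [([0.581, -0.42, 0.096], 0.81), ([0.608, -0.24, 0.114], 0.8), ([0.544, -0.325, 0.12], 0.66)]
top shoe [([0.526, -0.033, 0.102], 0.61)]
top die []
top tray [([0.49, -0.029, -0.002], 0.78), ([0.546, -0.323, 0.118], 0.35)]
top dye_bottle [([0.705, -0.002, 0.057], 0.58)]
top thread_spool [([0.724, -0.199, 0.047], 0.53)]
top tin [([0.453, -0.196, 0.037], 0.91)]
top stand_hole [([0.543, -0.32, 0.067], 0.93), ([0.491, -0.028, 0.001], 0.64)]
top knockout_hole [([0.449, -0.194, 0.035], 0.69), ([0.529, -0.028, 0.102], 0.57)]
side drift [([0.611, -0.234, 0.086], 0.79), ([0.55, -0.316, 0.102], 0.69), ([0.455, -0.351, 0.083], 0.63)]
side shoe [([0.527, 0.023, 0.099], 0.71)]
side die []
side tray [([0.498, -0.022, -0.002], 0.91), ([0.542, -0.304, 0.048], 0.4)]
side dye_bottle [([0.706, 0.007, 0.045], 0.73)]
side thread_spool [([0.524, 0.023, 0.096], 0.7), ([0.717, -0.19, 0.03], 0.68)]
side tin [([0.449, -0.182, 0.035], 0.72)]
side stand_hole [([0.541, -0.303, 0.045], 0.95)]
side knockout_hole [([0.526, 0.019, 0.104], 0.56), ([0.502, -0.02, 0.001], 0.21)]
1.05
```

View pics/top0.png

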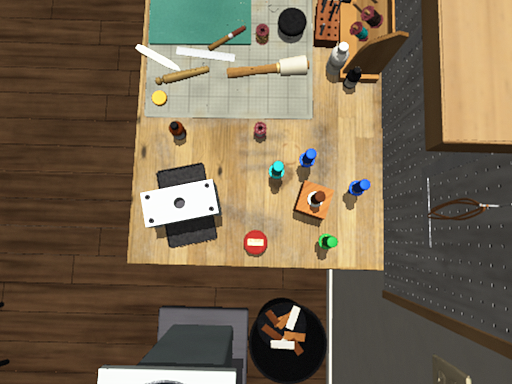

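View pics/side0.png

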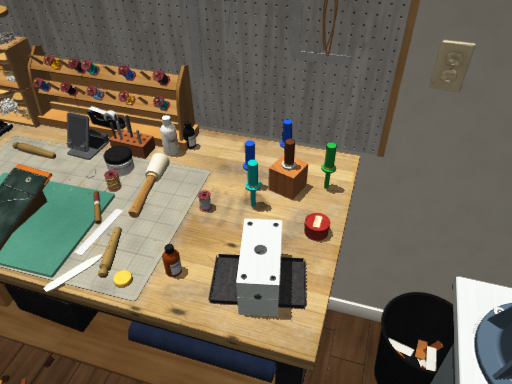

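Candidates for the drift in the top picture: brown handle on the wooden stand (316,198), turquoise (277,170), blue (308,158), blue (359,188), green (328,242). By the description, the brown one in the stand is the drift. The shoe's hole is at (180,203) and the red tin at (255,243). I'll measure these and crop in close.

Run:
```python
import numpy as np,cv2
from h import world
a=np.load('pics/top0.npz');W=world(a['d'],a['K'],a['R'],a['t']);p=a['p']
print('cam',-a['R'].T@a['t'],a['K'][0,0])
def reg(u0,u1,v0,v1,z0,z1,f=None):
    m=np.zeros(p.shape[:2],bool);m[v0:v1,u0:u1]=1;m&=(W[...,2]>z0)&(W[...,2]<z1)&(a['d']>0)
    return m
# shoe
m=reg(135,225,170,235,.09,.11)
P=W[m][:,:2];r=cv2.minAreaRect(P.astype(np.float32)*1000);print('shoe rect',r,np.median(W[m][:,2]))
# hole: pixels inside, ray-intersect z=0.1
hole=np.zeros_like(m);hole[195:212,170:190]=1
hole&=(p.sum(2)<300)
v,u=np.nonzero(hole);print('hole px',u.mean(),v.mean(),len(u))
def ray(u,v,z):
    R,t=a['R'],a['t'];c=-R.T@t;dd=R.T@np.linalg.inv(a['K'])@[u,v,1];return c+dd*(z-c[2])/dd[2]
print(ray(u.mean(),v.mean(),.1))
# stand
m=reg(290,338,175,225,.06,.075);P=W[m][:,:2];r=cv2.minAreaRect(P.astype(np.float32)*1000);print('stand',r,np.median(W[m][:,2]))
m=reg(300,335,180,215,.13,.16);print('handle top',W[m].mean(0) if m.any() else 0,m.sum())
m=reg(300,335,180,215,.072,.08);print('collar',W[m].mean(0) if m.any() else 0,m.sum())
for n,b in dict(turq=(265,290,155,185),blue=(298,320,145,172),blue2=(347,372,176,200),green=(317,340,232,250),bottle=(165,190,118,142),tin=(240,272,228,258),spool=(250,270,120,140)).items():
    m=reg(*b,.02,.3);Q=W[m];print(n,np.round(Q.min(0),3),np.round(Q.max(0),3))
    t=Q[Q[:,2]>Q[:,2].max()-.008];print('   top',np.round(t.mean(0),3))
big=cv2.resize(p[130:260,130:380,::-1],None,fx=3,fy=3,interpolation=cv2.INTER_CUBIC);cv2.imwrite('pics/topcrop.png',big)
```

```text
cam [ 0.46490765 -0.18964733  0.93225368] 380.8379238240765
shoe rect ((533.5715942382812, -23.061256408691406), (76.53852844238281, 160.3240966796875), 13.048015594482422) 0.10049133329495237
hole px 177.85714285714286 201.23809523809524 42
[ 0.53515106 -0.02179369  0.1       ]
stand ((552.9527587890625, -324.7001953125), (70.36398315429688, 70.48741912841797), 72.67937469482422) 0.07025643463577445
handle top [ 0.55212424 -0.32352276  0.14119517] 107
collar [ 0.55213294 -0.32381226  0.0745119 ] 159
turq [ 0.599 -0.253  0.06 ] [ 0.628 -0.218  0.136]
   top [ 0.616 -0.236  0.132]
blue [ 0.628 -0.322  0.063] [ 0.661 -0.289  0.135]
   top [ 0.645 -0.306  0.132]
blue2 [ 0.565 -0.438  0.059] [ 0.6   -0.404  0.136]
   top [ 0.582 -0.421  0.132]
green [ 0.442 -0.363  0.061] [ 0.476 -0.335  0.136]
   top [ 0.459 -0.352  0.132]
bottle [ 0.698 -0.013  0.021] [0.729 0.021 0.082]
   top [0.714 0.004 0.078]
tin [ 0.425 -0.219  0.03 ] [ 0.479 -0.165  0.04 ]
   top [ 0.452 -0.192  0.035]
spool [ 0.71  -0.209  0.02 ] [ 0.74  -0.18   0.046]
   top [ 0.725 -0.196  0.042]
```

View pics/topcrop.png

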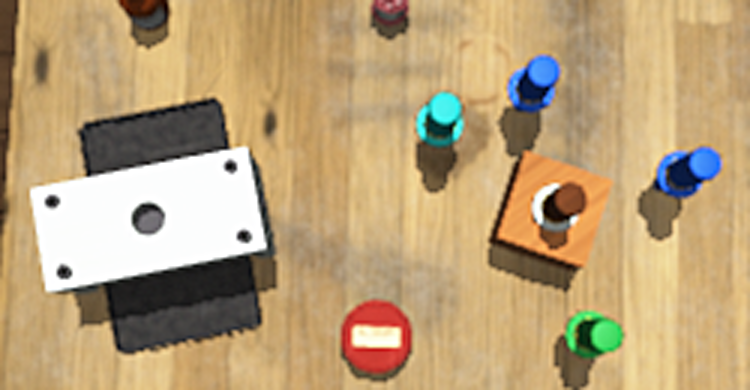

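The brown-handled drift in the stand (crop 565,205) is the right one, and its measured heights fit the data given. For a cross-check I'll hover over the shoe and then the stand with the wrist camera.

```bash
cat >> h.py <<'E'
def rot(a):
    y=np.array([np.cos(a),np.sin(a),0]);x=np.array([0,0,-1.]);return np.stack([x,y,np.cross(x,y)],1)
E
python3 - <<'E'
from h import *
print(np.round(manip.current_tcp_rot(),2))
for a in (-31,149):
    R=rot(np.radians(a))
    for pos in ([.5336,-.023,.3],[.5525,-.324,.3],[.5525,-.324,.1],[.5336,-.023,.13]):
        q=manip.inverse_kinematics(pos,R);print(a,None if q is None else np.round(q,2))
E
```

```text
[[-0.    0.28  0.96]
 [-0.    0.96 -0.28]
 [-1.   -0.   -0.  ]]
-31 [-0.13  0.26  1.6  -0.    1.28  0.41]
-31 [-0.6   0.47  1.31  0.    1.36 -0.06]
-31 [-0.6   0.66  1.5  -0.    0.98 -0.06]
-31 [-0.13  0.45  1.78 -0.    0.91  0.41]
149 [-0.13  0.26  1.6  -0.    1.28 -2.73]
149 None
149 None
149 [-0.13  0.45  1.78 -0.    0.91 -2.73]
```

Run:
```python
from h import *
R=rot(np.radians(-31))
manip.set_gripper(0.7)
for n,pos in (('shoe',[.5,-.023,.33]),('stand',[.5,-.295,.33])):
    manip.move_ptp(pos,R); manip.dwell(.1)
    p,d,c=snap('wrist','w_'+n)
    for k in ('knockout_hole','stand_hole','drift'):
        print(n,k,[(np.round(r['at'],3).tolist(),round(r['confidence'],2)) for r in manip.look_for('wrist',k)][:3])
    W=world(d,c['camera_matrix'],c['R'],c['t'])
    z=W[...,2];ok=d>0
    rg=(.09,.11) if n=='shoe' else (.06,.0735)
    ctr=[.5336,-.023] if n=='shoe' else [.553,-.325]
    near=np.hypot(W[...,0]-ctr[0],W[...,1]-ctr[1])<.1 if n=='shoe' else np.hypot(W[...,0]-ctr[0],W[...,1]-ctr[1])<.055
    m=ok&near&(z>rg[0])&(z<rg[1]);r=cv2.minAreaRect(W[m][:,:2].astype(np.float32)*1000);print(r,np.median(W[m][:,2]))
    if n=='stand':
        for a,b in ((.1,.15),(.139,.15),(.0735,.08)):
            m=ok&(np.hypot(W[...,0]-ctr[0],W[...,1]-ctr[1])<.03)&(z>a)&(z<b)
            if m.any(): print(a,b,W[m].mean(0),cv2.minEnclosingCircle(W[m][:,:2].astype(np.float32)*1000),m.sum())
    print(manip.current_time(),manip.current_ee_pos())
```

```text
shoe knockout_hole [([0.532, -0.022, 0.098], 0.57), ([0.534, -0.031, 0.08], 0.32)]
shoe stand_hole [([0.572, -0.305, 0.045], 0.62)]
shoe drift [([0.612, -0.228, 0.093], 0.73), ([0.589, -0.018, -0.003], 0.64), ([0.642, -0.303, 0.102], 0.55)]
((531.579833984375, -27.137832641601562), (76.03480529785156, 160.57774353027344), 13.01972484588623) 0.10022723236091875
4.0833 [ 0.5000122  -0.02276906  0.32996186]
stand knockout_hole [([0.526, -0.113, 0.054], 0.78)]
stand stand_hole []
stand drift [([0.578, -0.419, 0.102], 0.97), ([0.61, -0.239, 0.124], 0.85), ([0.548, -0.322, 0.128], 0.78)]
((550.6686401367188, -328.75091552734375), (70.57095336914062, 70.04176330566406), 72.58138275146484) 0.07013255784346625
0.1 0.15 [ 0.55032254 -0.32509843  0.1350582 ] ((550.5253295898438, -328.30743408203125), 11.855669021606445) 501
0.139 0.15 [ 0.55052629 -0.327845    0.14193697] ((550.3549194335938, -328.46160888671875), 11.651677131652832) 337
0.0735 0.08 [ 0.55004356 -0.3217633   0.07619096] ((550.6443481445312, -328.3595275878906), 17.75436782836914) 223
5.4417 [ 0.50027301 -0.29426324  0.33017538]
```

View pics/w_shoe.png

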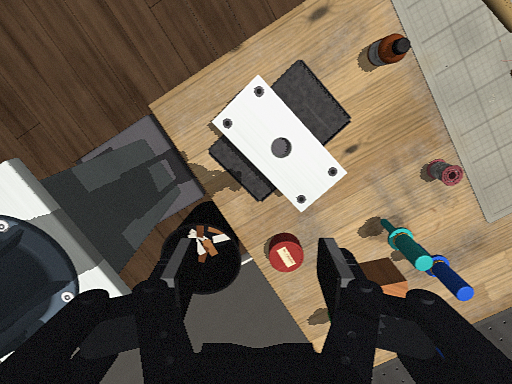

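View pics/w_stand.png

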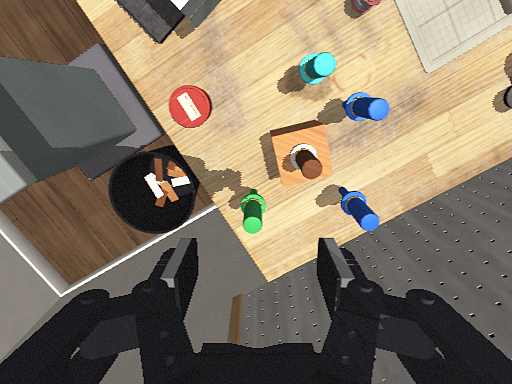

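Both cameras find the same stand-to-shoe displacement, (-19, +301.6) mm, and differ only by a common shift of (-2, -4) mm. I'll grasp at the mean position and use that displacement.

Run:
```python
from h import *
R=rot(np.radians(-31))
manip.set_gripper(0.65)
manip.move_ptp([.5515,-.3262,.22],R)
manip.move_l([.5515,-.3262,.094])
manip.set_gripper(0,100); manip.dwell(.2)
print(manip.current_grip_width(),manip.current_force(),manip.current_ee_pos())
snap('side','grasp')
manip.move_l([.5515,-.3262,.25]); manip.dwell(.1)
print(manip.current_grip_width(),manip.current_force(),manip.current_ee_pos(),manip.current_time())
snap('side','lift');snap('wrist','liftw')
```

```text
0.2612333302267231 [-1.42577401  0.94265528  5.37215405] [ 0.55171355 -0.32633663  0.09498431]
0.25386560823636234 [ 0.80194906 -0.3932705  -2.47755536] [ 0.55121444 -0.32601141  0.2489582 ] 9.1667
```

View pics/lift.png

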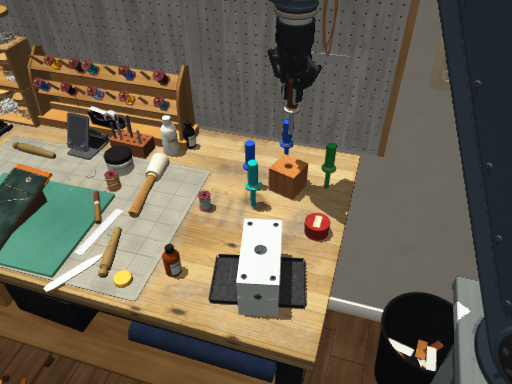

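View pics/liftw.png

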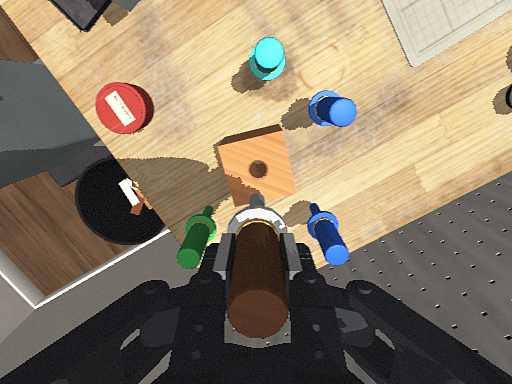

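Run:
```python
import numpy as np,cv2
from h import world
for f,c0 in (('liftw',(.5503,-.3283)),('lift',(.5525,-.324))):
    a=np.load(f'pics/{f}.npz');W=world(a['d'],a['K'],a['R'],a['t'])
    near=(np.hypot(W[...,0]-c0[0],W[...,1]-c0[1])<.03)&(a['d']>0)
    for z0 in np.arange(.15,.32,.01):
        m=near&(W[...,2]>=z0)&(W[...,2]<z0+.01)
        if m.sum()>4:
            Q=W[m];v,u=np.nonzero(m);print(f,round(z0,3),m.sum(),np.round(Q.mean(0)*1000,1),np.round(Q[:,:2].min(0)*1000),np.round(Q[:,:2].max(0)*1000),u.mean().round(),v.mean().round())
a=cv2.imread('pics/lift.png')[60:130,255:330];cv2.imwrite('pics/liftcrop.png',cv2.resize(a,None,fx=8,fy=8,interpolation=cv2.INTER_CUBIC))
```

```text
liftw 0.16 27 [ 552.3 -324.3  168. ] [ 546. -330.] [ 556. -322.] 257.0 195.0
liftw 0.17 61 [ 552.  -324.3  175. ] [ 546. -329.] [ 556. -322.] 257.0 198.0
liftw 0.18 69 [ 552.5 -324.3  184.7] [ 547. -330.] [ 556. -322.] 257.0 202.0
liftw 0.19 14 [ 552.1 -323.4  191.4] [ 548. -326.] [ 555. -322.] 256.0 204.0
liftw 0.22 408 [ 556.6 -318.4  228.7] [ 536. -337.] [ 568. -311.] 258.0 216.0
liftw 0.23 764 [ 555.  -319.6  232.6] [ 538. -335.] [ 567. -311.] 257.0 222.0
liftw 0.24 329 [ 554.9 -320.2  245.2] [ 543. -331.] [ 563. -316.] 257.0 233.0
liftw 0.25 705 [ 555.4 -319.5  255.8] [ 534. -333.] [ 575. -308.] 257.0 241.0
liftw 0.26 1130 [ 555.5 -319.5  265.2] [ 534. -334.] [ 576. -307.] 257.0 250.0
liftw 0.27 1352 [ 555.5 -319.5  275.2] [ 533. -333.] [ 576. -307.] 258.0 261.0
liftw 0.28 1631 [ 555.  -320.2  285.4] [ 531. -342.] [ 578. -304.] 257.0 277.0
liftw 0.29 4414 [ 553.  -323.6  295.4] [ 530. -340.] [ 580. -303.] 258.0 301.0
liftw 0.3 1563 [ 556.8 -318.8  304. ] [ 523. -347.] [ 580. -303.] 260.0 303.0
liftw 0.31 1132 [ 559.6 -312.4  317.2] [ 540. -331.] [ 579. -300.] 257.0 312.0
lift 0.
[... 501 characters left out ...]
67. -307.] 291.0 111.0
lift 0.23 49 [ 548.1 -318.3  234.5] [ 538. -331.] [ 562. -312.] 292.0 108.0
lift 0.24 37 [ 550.7 -317.6  244.7] [ 533. -326.] [ 567. -310.] 291.0 104.0
lift 0.25 72 [ 551.9 -315.9  255.6] [ 529. -330.] [ 576. -305.] 290.0 99.0
lift 0.26 91 [ 550.5 -316.1  265. ] [ 528. -333.] [ 577. -305.] 291.0 95.0
lift 0.27 93 [ 550.  -316.1  275.1] [ 527. -332.] [ 576. -306.] 292.0 91.0
lift 0.28 80 [ 552.4 -316.1  284.7] [ 528. -332.] [ 578. -303.] 291.0 87.0
lift 0.29 121 [ 555.9 -321.3  295.2] [ 532. -343.] [ 579. -300.] 290.0 81.0
lift 0.3 66 [ 551.8 -318.6  304.2] [ 527. -343.] [ 579. -301.] 292.0 78.0
lift 0.31 119 [ 547.6 -315.1  315.6] [ 524. -333.] [ 580. -297.] 294.0 74.0
```

View pics/liftcrop.png

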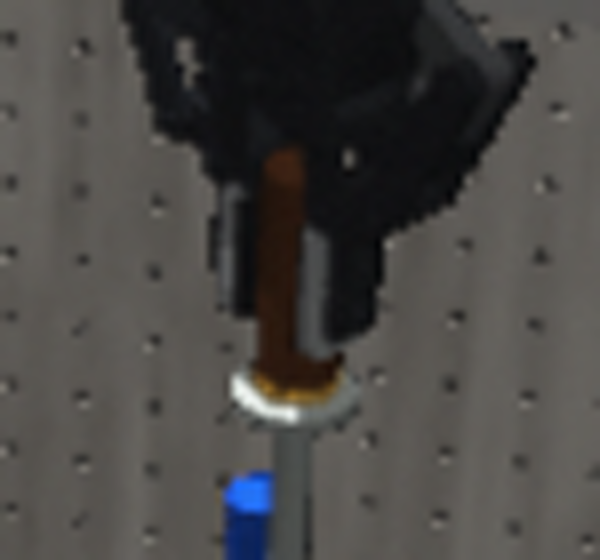

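The drift hangs vertically, its tip at about z = 0.164. Next I'll go over the shoe.

Run:
```python
from h import *
R=rot(np.radians(-31))
manip.move_l([.5323,-.0246,.25],max_speed=.25)
manip.move_l([.5323,-.0246,.195]); manip.dwell(.1)
print(manip.current_ee_pos(),manip.current_force(),manip.current_time())
p,d,c=snap('wrist','overw');p2,_,_=snap('side','over')
cv2.imwrite('pics/overc.png',np.hstack([cv2.resize(p[130:260,180:340,::-1],(480,390)),cv2.resize(p2[190:320,200:320,::-1],(320,390))[:, :320]]))
```

```text
[ 0.53296379 -0.02492285  0.1961502 ] [ 0.29280944 -0.16341117 -1.90966377] 11.2417
```

View pics/overc.png

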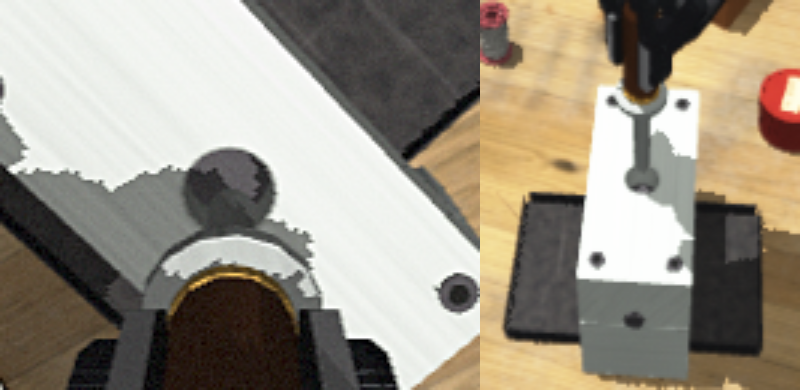

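In the side crop the shaft (642,150) ends centrally over the hole (642,180), and the wrist view agrees. I'll descend and push.

Run:
```python
from h import *
for z in (.178,.170,.165,.160,.155,.150,.145,.140,.135,.131):
    manip.move_l([.5323,-.0246,z],max_speed=.03 if z<.17 else .06)
    f=manip.current_force();print(z,np.round(manip.current_ee_pos(),4),np.round(f,1),round(manip.current_time(),2))
    if z>.1665 and f[2]>12 or np.linalg.norm(f)>60: print('stop');break
p,d,c=snap('side','push')
cv2.imwrite('pics/pushc.png',cv2.resize(p[150:340,180:340,::-1],(640,760))[:600])
```

```text
0.178 [ 0.5321 -0.0246  0.1776] [-0.4 -0.8 -2.2] 11.78
0.17 [ 0.5321 -0.0246  0.1696] [ 0.5  0.5 -2.2] 12.06
0.165 [ 0.5322 -0.0246  0.1649] [ 0.3  0.3 -2.7] 12.38
0.16 [ 0.5322 -0.0246  0.1599] [-0.   0.4 -1.6] 12.69
0.155 [ 0.5322 -0.0246  0.1548] [-0.6 -0.2 -2.4] 13.01
0.15 [ 0.5321 -0.0246  0.1497] [ 0.6 -0.2 -2.8] 13.32
0.145 [ 0.5321 -0.0246  0.1447] [-0.7 -0.6 -2.7] 13.64
0.14 [ 0.5322 -0.0246  0.1398] [-0.2 -0.4 -2.8] 13.96
0.135 [ 0.5322 -0.0246  0.1348] [ 0.9  1.  -2.3] 14.28
0.131 [ 0.5322 -0.0246  0.1308] [ 0.  -0.1 -2.2] 14.56
```

View pics/pushc.png

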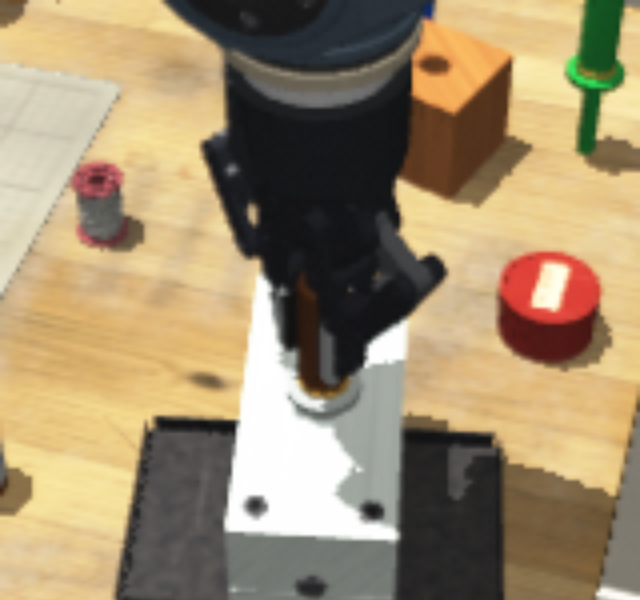

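No force showed during the descent. I'll check the depth inside the hole in the earlier frames and how high the drift sits now.

Run:
```python
import numpy as np,cv2
from h import world
for f,c0 in (('top0',(.5336,-.023)),('w_shoe',(.5316,-.0271)),('side0',(.5336,-.023)),('overw',(.5316,-.0271)),('push',(.5336,-.023))):
    a=np.load(f'pics/{f}.npz');W=world(a['d'],a['K'],a['R'],a['t'])
    near=(np.hypot(W[...,0]-c0[0],W[...,1]-c0[1])<(.02))&(a['d']>0)&(W[...,2]<.22)
    v,u=np.nonzero(near)
    print(f,near.sum(),np.histogram(W[near][:,2],bins=np.arange(0,.23,.01))[0])
a=np.load('pics/push.npz');W=world(a['d'],a['K'],a['R'],a['t'])
m=(W[...,2]>.1)&(W[...,2]<.125)&(np.hypot(W[...,0]-.5336,W[...,1]+.023)<.025)
for z in np.arange(.096,.18,.004):
  m=(W[...,2]>z)&(W[...,2]<z+.004)&(np.hypot(W[...,0]-.5336,W[...,1]+.023)<.03);print(round(z,3),m.sum(),a['p'][m].mean(0).round() if m.any() else '')
```

```text
top0 263 [ 0  0  0  0  0  0  0 31 59 77 96  0  0  0  0  0  0  0  0  0  0  0]
w_shoe 842 [  0   0   0   0   0   0   0 138 149 244 311   0   0   0   0   0   0   0
   0   0   0   0]
side0 266 [  0   0   0   0   0   0   0  28  41 173  24   0   0   0   0   0   0   0
   0   0   0   0]
overw 4507 [  0   0   0   0   0   0   0 207 211 409 502  43  63  62   0   0   0 908
 350 368 625 759]
push 650 [ 0  0  0  0  0  0  0  0  1 79 61 99 26 42 50 55 53 75 23 27 29 30]
0.096 294 [218. 220. 217.]
0.1 47 [217. 220. 217.]
0.104 18 [128. 132. 128.]
0.108 90 [168. 171. 166.]
0.112 23 [155. 137. 100.]
0.116 19 [93. 69. 39.]
0.12 13 [58. 38. 27.]
0.124 7 [56. 39. 29.]
0.128 15 [64. 53. 44.]
0.132 18 [72. 67. 62.]
0.136 29 [65. 60. 56.]
0.14 34 [56. 52. 50.]
0.144 34 [51. 48. 47.]
0.148 37 [52. 49. 48.]
0.152 30 [45. 40. 39.]
0.156 32 [45. 41. 40.]
0.16 28 [48. 43. 41.]
0.164 31 [50. 44. 41.]
0.168 19 [59. 54. 52.]
0.172 49 [44. 36. 33.]
0.176 58 [35. 31. 29.]
```

The die's top was at z ≈ 0.08 before and the drift tip is now at ≈ 0.046, so the die must have yielded and been pushed down; the drag probably fades once motion stops. I'll press to the end, raise the drift and look down the hole.

Run:
```python
from h import *
manip.move_l([.5323,-.0246,.128],max_speed=.03);print(np.round(manip.current_force(),1))
manip.move_l([.5323,-.0246,.195]); manip.dwell(.1)
p,d,c=snap('wrist','afterw');snap('side','after')
W=world(d,c['camera_matrix'],c['R'],c['t'])
near=(np.hypot(W[...,0]-.5316,W[...,1]+.0271)<.02)&(d>0)&(W[...,2]<.22)
print(np.histogram(W[near][:,2],bins=np.arange(0,.23,.01))[0],manip.current_time(),manip.current_grip_width())
q=np.load('pics/after.npz')['p']
cv2.imwrite('pics/afterc.png',np.hstack([cv2.resize(p[130:260,180:340,::-1],(480,390)),cv2.resize(q[190:320,200:320,::-1],(320,390))]))
for k in('die','tray'):
  for cam in('side','wrist'): print(k,cam,[(np.round(r['at'],3).tolist(),round(r['confidence'],2)) for r in manip.look_for(cam,k)][:3])
```

```text
[-0.2  0.1 -1.9]
[  0   0   1 235   0   0   0   1  61 435 482  56  69  42   0   0  16 982
 333 429 683 822] 15.6583 0.2575238402009388
die side []
die wrist [([0.525, -0.043, 0.027], 0.68), ([0.595, -0.009, 0.005], 0.44)]
tray side [([0.499, -0.021, -0.001], 0.88)]
tray wrist [([0.596, -0.01, 0.003], 0.56)]
```

View pics/afterc.png

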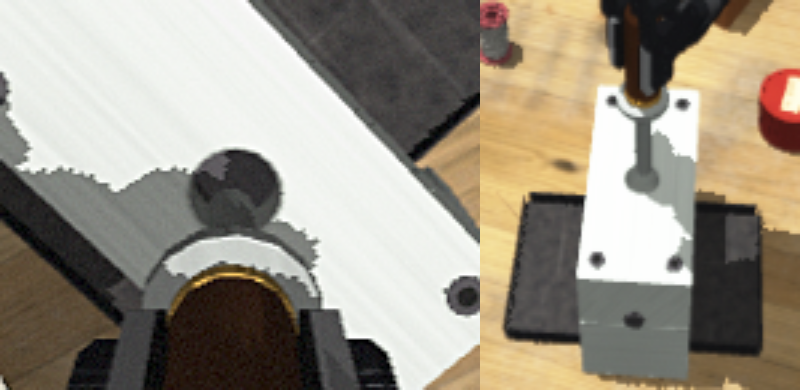

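Through the hole the surface now reads z ≈ 0.03 to 0.04, which is a die lying flat in the tray. Now the drift goes back.

Run:
```python
from h import *
manip.move_l([.5323,-.0246,.25])
manip.move_l([.5515,-.3262,.25],max_speed=.25)
manip.move_l([.5515,-.3262,.175]); manip.dwell(.2)
print(manip.current_ee_pos(),manip.current_force())
p,d,c=snap('wrist','retw');q,_,_=snap('side','ret')
cv2.imwrite('pics/retc.png',np.hstack([cv2.resize(p[130:260,180:340,::-1],(480,390)),cv2.resize(q[100:230,230:350,::-1],(320,390))]))
```

```text
[ 0.55189997 -0.32644774  0.17618231] [-0.00564511  0.37170601 -2.0183229 ]
```

View pics/retc.png

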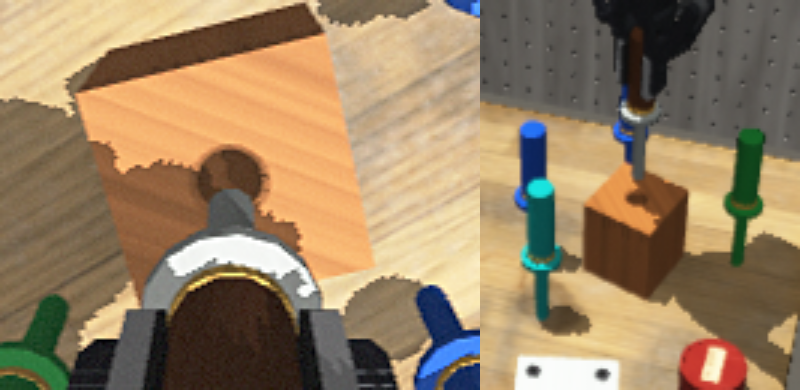

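The tip points straight at the stand hole in both views, at (232,175) in the wrist crop and (637,195) in the side crop. I'll insert it gently.

Run:
```python
from h import *
for z in (.16,.15,.14,.12,.105,.099,.097,.0955,.0945,.0935,.0925,.0915,.0905):
    manip.move_l([.5515,-.3262,z],max_speed=.06 if z>.1 else .02); manip.dwell(.05)
    f=manip.current_force();print(z,np.round(manip.current_ee_pos(),4),np.round(f,1))
    if f[2]>5 or np.hypot(*f[:2])>10: print('contact');break
print(manip.current_time(),manip.current_grip_width());q,_,_=snap('side','ins')
cv2.imwrite('pics/insc.png',cv2.resize(q[100:230,230:350,::-1],(480,520)))
```

```text
0.16 [ 0.5515 -0.3262  0.1598] [-0.6 -0.7 -1.8]
0.15 [ 0.5515 -0.3262  0.1498] [ 0.1 -0.8 -2.2]
0.14 [ 0.5514 -0.3262  0.1398] [-0.2 -0.2 -2.7]
0.12 [ 0.5516 -0.3263  0.12  ] [ 0.2  0.2 -1.9]
0.105 [ 0.5515 -0.3262  0.1049] [ 0.6  0.3 -2.4]
0.099 [ 0.5515 -0.3262  0.099 ] [-1.1 -0.8 -1.9]
0.097 [ 0.5515 -0.3262  0.097 ] [ 0.  -0.4 -2.1]
0.0955 [ 0.5515 -0.3262  0.0955] [ 0.5 -0.1 -2.5]
0.0945 [ 0.5516 -0.3263  0.095 ] [-2.2  1.6  4.2]
0.0935 [ 0.5516 -0.3263  0.0949] [-6.4  3.5 14.7]
contact
22.55 0.25562844185465283
```

View pics/insc.png

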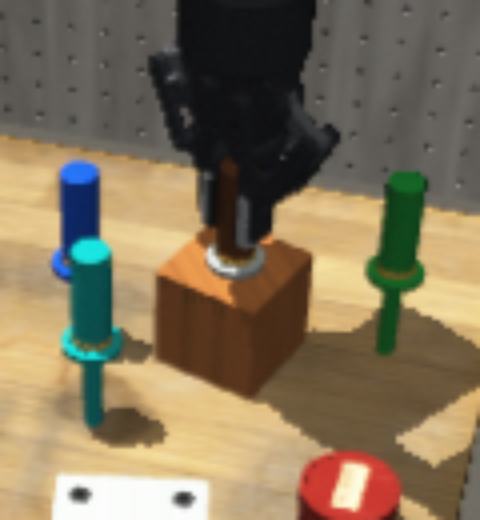

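The collar is down on the wood, with contact at TCP z = 0.095, the same as at the grasp. I'll release, retreat and verify.

Run:
```python
from h import *
manip.move_l([.5515,-.3262,.0948],max_speed=.02)
manip.set_gripper(0.65); manip.dwell(.1)
manip.move_l([.5515,-.3262,.25])
manip.move_ptp([.40,-.15,.33],rot(np.radians(-31))); manip.dwell(.3)
snap('top','end');snap('side','ends')
a=np.load('pics/end.npz');W=world(a['d'],a['K'],a['R'],a['t'])
for z0,z1 in((.135,.15),(.072,.08)):
    m=(np.hypot(W[...,0]-.5525,W[...,1]+.3245)<.03)&(W[...,2]>z0)&(W[...,2]<z1);print(z0,m.sum(),W[m].mean(0) if m.any() else '',cv2.minEnclosingCircle(W[m][:,:2].astype(np.float32)*1000) if m.any() else '')
m=(np.hypot(W[...,0]-.5336,W[...,1]+.023)<.015);print(np.histogram(W[m][:,2],bins=np.arange(0,.12,.01))[0])
for n,b in dict(bottle=(165,190,118,142),tin=(240,272,228,258),spool=(250,270,120,140)).items():
    s=W[b[2]:b[3],b[0]:b[1]].reshape(-1,3);s=s[s[:,2]>.02]
    if len(s): t=s[s[:,2]>s[:,2].max()-.008];print(n,np.round(t.mean(0),3))
print(manip.current_time(),manip.current_force())
```

```text
0.135 102 [ 0.55230951 -0.32388408  0.14163419] ((552.6771850585938, -324.2926025390625), 11.6622953414917)
0.072 113 [ 0.55095909 -0.31972541  0.07500897] ((552.86572265625, -324.37408447265625), 29.514202117919922)
[ 0  0  4 42  0  0  0  0 13 28 28]
bottle [ 0.465 -0.19   0.932]
tin [ 0.465 -0.19   0.932]
spool [ 0.465 -0.19   0.932]
25.9167 [0.13525765 0.4376357  0.63859102]
```

View pics/ends.png

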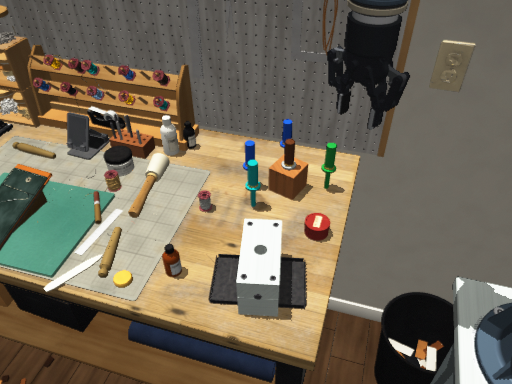

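View pics/end.png

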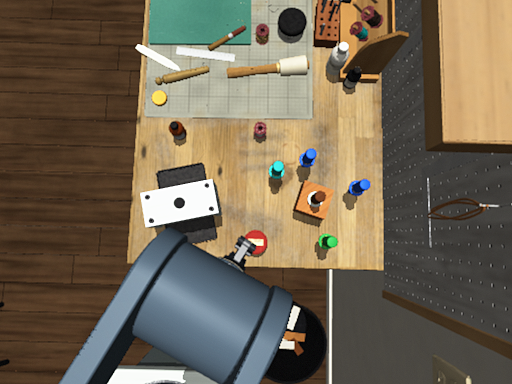

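Run:
```python
from h import *
a=np.load('pics/end.npz');W=world(a['d'],a['K'],a['R'],a['t'])
m=(np.hypot(W[...,0]-.5336,W[...,1]+.023)<.03)&(W[...,2]<.05);print(m.sum(),np.percentile(W[m][:,2],[5,50,95]))
print(manip.sign_off())
```

```text
79 [0.02977676 0.03271223 0.0348904 ]
the job is handed in; nothing more can be done
None
```

I took the brown-handled drift from its stand, pushed the die out through the shoe's hole into the tray, and put the drift back upright. I handed the job in soon after the 25.9 s reading. No verdict was reported.

**Last checks:**
- **Die:** seen through the hole, its top is at z = 32.7 mm, spread 30 to 35 mm. That fits a 30 mm die lying flat in the tray.
- **Drift:** its handle top is at 141.6 mm and within about 1 mm of where it started, upright. The collar is on the wood.
- **Bystanders:** the dye bottle, thread spool and red tin look unmoved in the final pictures. My numeric check on them failed because pixels without a depth reading spoiled it, so this rests on the pictures only.
- **Robot:** it is clear of everything, with wrist force near zero.

**Disagreements:**
- The top and wrist cameras differed by a constant (2, 4) mm. I used their mean for the grasp, and the stand-to-shoe displacement, on which they agreed.
- The force readings between push steps never showed the die's resistance. That the die was pressed on rests on its top going from 80 mm to 33 mm while the tip went down to about 43 mm.

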